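# Show a display module to the overhead camera with the inspection mirror

### The job

Take the display module out of the sloped rest and stand it upright on its long thin edge, squarely on the rubber pad of the mirror stand, parallel to the hinge and with its screen facing the mirror flap, and let go of it. Then, leaving it standing, raise the mirror flap, which has a bar handle, to 45 degrees from lying flat (within 5 degrees) and finish still holding it there with the gripper, steadily: the flap falls shut if let go. Do not disturb the loupe, the connector cap and the roll of tape lying nearby.

Things in the scene. Friction and masses are not known exactly. Their poses are not given: they have to be found in the camera images.
- display: Loose flat white module with dark screen, 69 (x) x 86 (y) x 15 (z) mm, 0.12 kg. Origin: centre of its back; z out of the screen. Starts leaning in the rest on a long edge, 25 degrees from upright, screen facing up and away from the robot, own x axis pointing down the slope; its top 30 mm stick out above the rest, free to pinch across the 15 mm. (A similar one lies far right: not part of the task.)
- display_center (a point): Centre of the display module (7.5 mm in front of its origin, along its z).
- display_view (a point): Point on the display module's axis 100 mm in front of display_center, on the screen's side (moves with the module; nothing is there).
- rest: Fixed sloped rest of bare grey metal: base 100 x 100 x 6 mm, back board 90 mm wide, rising toward the robot (-x) at 65 degrees to the horizontal to 46 mm above the bench, with a ledge at its foot that carries the module. Origin: centre of its underside; x points the way the screen looks, away from the robot at yaw 0. It stands left or right of the mirror stand.
- stand: Fixed mirror stand, grey base plate 260 (x) x 180 (y) x 12 mm. Origin: centre of its underside. The pad is at its -x end (robot side), the mirror flap covers the rest of it; x points from pad to flap.
- pad (a point): Centre of the top of the black rubber pad, 50 (x) x 120 (y) mm, 14 mm above the bench; 90 mm from the stand's origin toward -x. Axes as those of the stand.
- mirror_hinge (a point): Middle of the flap's hinge axis, which runs along the stand's y; 42 mm from the stand's origin toward -x (48 mm beyond the pad's centre), 20 mm above the bench.
- mirror_bar (a point): Middle of the straight part of the round steel bar handle on the flap: 10 mm thick, 80 mm long between its two legs, parallel to the hinge. Flap shut: 138 mm beyond the hinge axis (stand's +x) and 34 mm above it, 31 mm clear over the mirror face. Turns with the flap about the hinge.
- mirror (a joint): Angle of the mirror flap, rad: 0 lying flat (shut), grows as its far edge (the one with the bar) rises and swings toward the pad; 0.785 is 45 degrees, stop at 1.3. Flap: black frame with a pale mirror face, 140 x 150 x 6 mm, about 0.35 kg, free hinge, always falls shut.
- parts_bin: Fixed blue open bin of small screws, 127 x 95 x 54 mm, on that side of the mirror stand where the rest is not. Origin: centre of its underside.
- loupe: Loose black eye loupe, 33 x 33 x 30 mm, on the bench to the far left of the mirror stand; leave alone. Origin: centre of its underside.
- cap: Loose small white connector cap, 16 x 39 x 11 mm, on the bench to the far right of the mirror stand; leave alone. Origin: centre of its underside.
- tape: Loose roll of tape lying flat, 90 mm across, 24 mm high, to the near right of the mirror stand; leave alone. Origin: centre of its underside.
Mind the look-alikes: they are no part of the job. What is shaped like the display but blue, purple or red is not meant.

How it is judged:
By the outcome, as a careful person would: the job done as asked, in the order asked, and still so for the second after the job is handed in, while the arm keeps its last pose, push and grip.
It also fails if it takes over 59 s, if anything falls off the work surface, if the arm or the gripper's body presses on something with over 40 N, if the wrist force passes 120 N, or if a joint passes its speed limit or range.

### The arm

A 6-joint arm with a two-finger parallel gripper is mounted at the origin on a cart in front of the work surface, level with it; the furniture and walls round the work are solid. World frame = base frame: x ahead of the robot, y to its left, z up, the work surface at z = 0. Lengths are in m, angles in rad, forces in N, time in s.
With the tool pointing down it reaches from about 0.25 to 0.85 m from the base axis. Payload 12.5 kg.
Tool frame: the origin (TCP) lies between the finger pads; the fingertips stand 25 mm ahead of it and the grasp point (between the pads) lies 6 mm ahead of it (manip.nose_length is the z of the fingertips in the tool frame, in m); z points along the fingers, y is the line along which they close (so a half turn about z gives the same grasp; the last joint's range is limited). The gripper opens to 93 mm and grips with 3 to 60 N. Pads are 15 mm wide; open, the fingers measure 128 mm over their backs; the gripper's body (75 mm by 188 mm) begins 65 mm behind the grasp point.
Start: joints at [-1.219, 0.351, 1.652, -0, 1.139, -0.085], TCP at [0.233, -0.498, 0.244] pointing down, gripper open.
Joint ranges: [-2.75, 2.75], [-0.79, 2.1], [0.01, 2.65], [-1.57, 4.71], [0.07, 3.14], [-2.87, 2.87]. Speed limits (rad/s): [2.22, 2.22, 2.79, 3.14, 3.14, 3.14].

### API

Orientations are given as a unit quaternion [x, y, z, w].
In Python, from station import telemetry, read_camera, camera_model, order, manip gives the robot as it stands.
- The arm moves only by the tool move_arm, never from a script. Its arguments are lists of equal length, an entry for each row: "travel": the shift along the tool's x, y, z in mm, a list of three; "spin": the turn about the tool's z in units of 10 degrees (1.0 is 10 degrees); "fingers": the closure, from -1 (fully open) to 1 (shut). A call has 1 to 10 rows; each row is the pose to reach, as a shift and turn from the pose commanded when the call began, along the tool's axes at that moment; what a row does not reach only later rows make up. A row lasts 1/8 s, in which the tool goes at most 62.5 mm and 10.7 degrees, less where a joint would pass 70% of its speed; a pose out of reach is approached as far as the arm can. A call with a gripper value outside its range is refused whole. The fingers move at their own pace and stop on an object; the grip force is fixed at half the most. Time passes only in rows, so rows that repeat a pose let the fingers close. It gives the time, the measured TCP pose, the force, the opening and the grip force at its end, in the units of the state.
- telemetry.state(): the state, without advancing time (a new reading comes with each control period).
- read_camera(name): name is "side" or "top" or "wrist"; returns the picture (420x560x3 uint8, blue, green, red); there is no depth.
- camera_model(name): a dict with "mtx" (3x3 intrinsics, pixels), "origin" and "attitude" of the camera in the world. Camera axes: x right, y down, z forward; pixel columns grow to the right and rows downward; lengths in m; the calibration is good to about 2 mm. A picture is of the moment at which its call begins: read the wrist's pose just before it. camera_model takes no time and is no camera call; for the wrist camera it gives the pose at the moment of the call.
- order.sign_off(): hands the job in; it is judged then, once.
The state is a dict: "time": time; "q": joint angles; "qvel": joint speeds; "joint_efforts": joint torques, N m; "position": TCP position; "orientation": TCP orientation; "ft_force": force on the tool from outside, world axes, zero at the start; "wrist_torque": the same for the moment, N m; "finger_gap": opening from 0.0 (shut) to 1.0 (fully open); "grasp_force": force on a finger pad.
Only numpy, scipy, OpenCV 4.12 (cv2) and the standard library are available. Lean on these libraries where they do the work, as an engineer would, in place of code of your own. Each camera call takes 0.05 s, during which the arm holds its last target. There are 200 camera calls.

## Working session

There is one attempt and no reset: what is moved stays moved. The work goes in short steps, Python scripts to look and compute and a tool call to move; the robot and the scene stay as the last step left them, time stands still between calls to the robot, and variables do not carry over. Pictures are saved under pics/ and viewed, at most 10 in all, crops included, and the job is handed in when it is done.

Besides the shell and the picture viewer there is one more tool, called after ">>>" in YAML: its name, and indented under it one key for each argument. move_arm: Moves the arm, as the interface text tells. Its arguments: {"type":"object","properties":{"travel":{"type":"array","items":{"type":"array","items":{"type":"number"}}},"spin":{"type":"array","items":{"type":"number"}},"fingers":{"type":"array","items":{"type":"number"}}},"required":["travel","spin","fingers"]}

```bash
ls; mkdir -p pics; python3 - <<'E'
from station import telemetry, read_camera, camera_model, order, manip
import cv2
print(telemetry.state(), manip.nose_length)
for n in ("side","top"):
    cv2.imwrite(f"pics/{n}0.png",read_camera(n)); m=camera_model(n); print(n,m)
E
```

```text
pics
{'time': 0.0, 'q': array([-1.21856165e+00,  3.51203598e-01,  1.65244184e+00,  6.97667639e-06,
        1.13909939e+00, -8.45818536e-02]), 'qvel': array([-0.00019366,  0.00098515, -0.00038244, -0.00019195, -0.00210094,
        0.00029255]), 'joint_efforts': array([-5.52957590e-04, -4.97317386e+01, -2.85253698e+01,  6.98600267e-02,
        2.56638875e-02, -1.23202899e-04]), 'position': array([ 0.2326029 , -0.49803583,  0.24311254]), 'orientation': array([ 9.76243732e-01,  2.16674513e-01, -7.37264722e-05, -5.71357714e-04]), 'ft_force': array([ 0.69638672,  0.40269462, -0.94138831]), 'wrist_torque': array([0.00576332, 0.0457388 , 0.01474929]), 'grasp_force': 0.0, 'finger_gap': 1.004940865474082} 0.025
side {'mtx': array([[445.69131606,   0.        , 277.5425822 ],
       [  0.        , 445.69131606, 213.60793944],
       [  0.        ,   0.        ,   1.        ]]), 'origin': array([0.09369112, 0.89768497, 0.68622525]), 'attitude': array([-0.20922417,  0.84461046, -0.47646078,  0.12587111])}
top {'mtx': array([[453.12881867,   0.        , 280.20117108],
       [  0.        , 453.12881867, 208.09070476],
       [  0.        ,   0.        ,   1.        ]]), 'origin': array([0.52156006, 0.03442591, 1.24142831]), 'attitude': array([ 0.71188453, -0.70159739,  0.01984578, -0.02424165])}
```

View pics/top0.png

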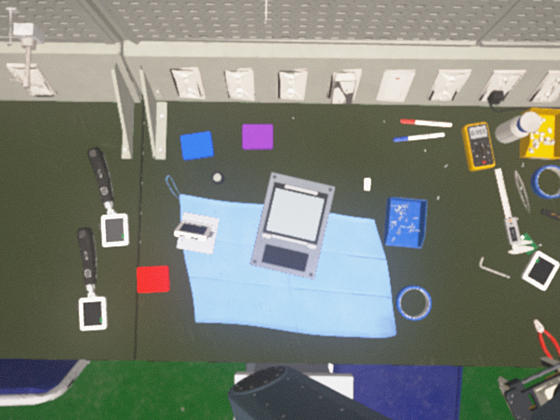

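View pics/side0.png

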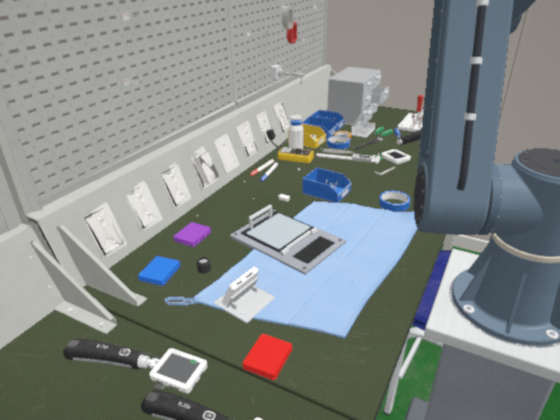

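The top view shows the rest with the white module at (195,232), the stand centred near (292,227) with its pad at (286,258), and the bar at (300,187). The bin is at (405,222) and the tape at (414,303). Three other things look like the display: one at far right (540,270), and the two handled ones at left, (115,230) and (92,313). The one meant is at (195,232), because it is the only one leaning in the sloped rest. I'll confirm that in enlarged crops.

```bash
python3 - <<'E'
import cv2,numpy as np
t=cv2.imread("pics/top0.png"); s=cv2.imread("pics/side0.png")
a=cv2.resize(t[165:285,165:345],None,fx=4.4,fy=4.4,interpolation=cv2.INTER_CUBIC) # 792x528
cv2.imwrite("pics/tc.png",a)
b=cv2.resize(s[195:330,195:355],None,fx=4.4,fy=4.4,interpolation=cv2.INTER_CUBIC)
cv2.imwrite("pics/sc.png",b)
E
```

```text
(no output)
```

View pics/tc.png

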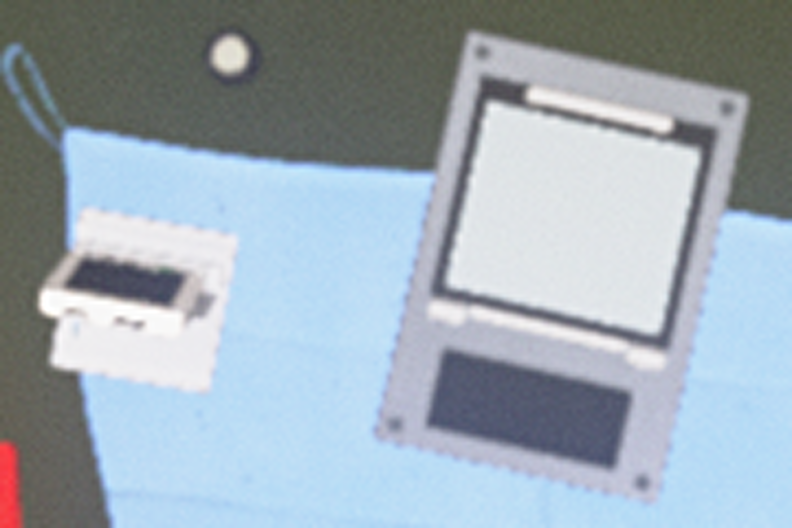

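View pics/sc.png

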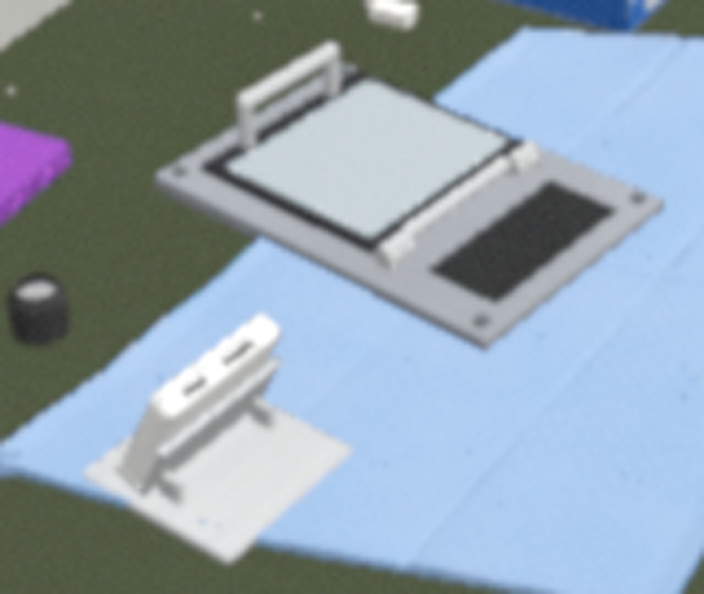

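The crops confirm it: the white module with the dark screen leans in the grey rest, top crop (40–205, 255–330). I'll fit the stand and rest poses from their corners.

```bash
cat > h.py <<'E'
import numpy as np, cv2
from scipy.spatial.transform import Rotation as R
from scipy.optimize import least_squares
from station import telemetry, read_camera, camera_model, order, manip
def proj(m,P):
    p=R.from_quat(m["attitude"]).inv().apply(np.atleast_2d(P)-m["origin"])@m["mtx"].T
    return p[:,:2]/p[:,2:]
def unc(uv,x0,y0,f): return (np.array(uv,float)+.5)/f-.5+[x0,y0]
def place(p,L):
    c,s=np.cos(p[2]),np.sin(p[2]); L=np.atleast_2d(L)
    return np.c_[p[0]+c*L[:,0]-s*L[:,1],p[1]+s*L[:,0]+c*L[:,1],L[:,2]]
def fit(obs,x0): # obs: list (model, local pts, pixels)
    f=lambda p: np.concatenate([(proj(m,place(p,L))-uv).ravel() for m,L,uv in obs])
    r=least_squares(f,x0,loss='soft_l1'); return r.x, r.fun
def tri(ms,uvs): 
    f=lambda P: np.concatenate([(proj(m,P)-u).ravel() for m,u in zip(ms,uvs)])
    r=least_squares(f,[.5,.2,.05]); return r.x, r.fun
E
cat > f.py <<'E'
from h import *
T,S=camera_model("top"),camera_model("side")
t=lambda u:unc(u,165,165,4.4); s=lambda u:unc(u,195,195,4.4)
def rect(cx,a,b,z): return np.array([[cx+a,b,z],[cx+a,-b,z],[cx-a,-b,z],[cx-a,b,z]])
st=rect(0,.13,.09,.012); pad=rect(-.09,.025,.06,.014); rs=rect(0,.05,.05,.006)
o=[(T,st,t([(472,32),(748,97),(658,500),(377,437)])),(T,pad,t([(445,350),(631,393),(614,468),(428,425)])),
 (S,st[[0,3,2]],s([(157,178),(487,345),(662,207)])),(S,pad,s([(432,268),(552,182),(614,212),(495,300)]))]
p,r=fit(o,[.5,0,0]); print("stand",p,np.degrees(p[2]),r.reshape(-1,2).round(1).tolist())
for n,L in dict(pad=[-.09,0,.014],hinge=[-.042,0,.02],bar=[.096,0,.054]).items(): print(n,place(p,L))
print([ (fit([q],[.5,0,0])[0]).round(4) for q in o])
o=[(T,rs,t([(82,208),(238,234),(210,390),(50,367)])),(S,rs[[0,3,2]],s([(88,472),(230,562),(350,450)]))]
p,r=fit(o,[.5,.2,0]); print("rest",p,np.degrees(p[2]),r.reshape(-1,2).round(1).tolist())
c,sn=np.cos(p[2]),np.sin(p[2])
for a,b in [((45,315),(168,418)),((183,330),(280,348)),((47,288),(155,395)),((190,305),(265,315))]:
    P,r=tri([T,S],[t([a]),s([b])]); d=P[:2]-p[:2]
    print(P.round(4),"rest frame",(c*d[0]+sn*d[1]).round(4),(-sn*d[0]+c*d[1]).round(4),r.round(1))
E
python3 f.py
```

```text
stand [ 0.552441    0.00867715 -0.21504473] -12.321155253931048 [[-0.7, -0.6], [0.8, -0.5], [-0.0, 1.6], [-1.2, 0.5], [-0.3, -0.7], [0.7, -0.3], [0.4, 0.9], [-0.7, 0.4], [-0.8, -0.6], [-0.4, -0.6], [1.0, -1.8], [-1.0, 0.3], [-0.4, -0.5], [0.9, -0.6], [0.4, 0.7]]
pad [[0.46451398 0.02788235 0.014     ]]
hinge [[0.51140839 0.01763957 0.02      ]]
bar [[ 0.64622982 -0.0118084   0.054     ]]
[array([ 0.553 ,  0.0078, -0.2136]), array([ 0.5527,  0.0089, -0.2129]), array([ 0.55  ,  0.0115, -0.2206]), array([ 0.5523,  0.0077, -0.2254])]
rest [ 0.52773504  0.26700521 -0.15776983] -9.039545654054141 [[-0.4, -0.2], [0.1, 0.2], [-0.1, 0.9], [0.1, -0.2], [-1.9, 0.6], [-0.2, -0.6], [1.3, -0.7]]
[0.5204 0.3142 0.0729] rest frame -0.0146 0.0454 [-0.5 -1.   0.9  0.1]
[0.5097 0.2331 0.0617] rest frame -0.0125 -0.0363 [ 0.1  0.2 -0.2 -0. ]
[0.533  0.31   0.0793] rest frame -0.0016 0.0433 [ 0.2  0.3 -0.3 -0. ]
[0.5231 0.2266 0.0735] rest frame 0.0018 -0.0406 [ 0.4  0.8 -0.7 -0. ]
```

>>> move_arm:
  travel:
    - [61, -56, 0]
    - [122, -112, 0]
    - [184, -167, 0]
    - [245, -223, 0]
    - [306, -279, 0]
    - [367, -335, 0]
    - [428, -391, 0]
    - [490, -446, 0]
    - [551, -502, 0]
    - [612, -558, 0]
  spin: [-0.6, -1.2, -1.8, -2.4, -3, -3.6, -4.2, -4.8, -5.2, -5.6]
  fingers: [-1, -1, -1, -1, -1, -1, -1, -1, -1, -1]

```text
time: 1.35
position: [0.4735, 0.0807, 0.2436]
orientation: [0.759, 0.651, -0.0, 0.0]
ft_force: [0.2, -0.8, 1.7]
finger_gap: 1.002
grasp_force: 0.0
```

>>> move_arm:
  travel:
    - [60, 15, 0]
    - [120, 30, 0]
    - [180, 45, 0]
    - [180, 45, 0]
  spin: [0, 0, 0, 0]
  fingers: [-1, -1, -1, -1]

```text
time: 1.85
position: [0.5459, 0.2524, 0.2425]
orientation: [0.759, 0.651, -0.0, -0.0]
ft_force: [-0.7, 0.1, -1.1]
finger_gap: 1.002
grasp_force: 0.0
```

```bash
python3 - <<'E'
from h import *
import json
s=telemetry.state(); m=camera_model("wrist"); I=read_camera("wrist")
print(s["position"],s["orientation"]); print(m)
json.dump({k:v.tolist() for k,v in m.items()},open("w1.json","w"))
cv2.imwrite("pics/w1raw.png",I)
cv2.imwrite("pics/w1.png",cv2.resize(I,(800,600),interpolation=cv2.INTER_CUBIC))
E
```

```text
[0.54590352 0.25238185 0.24253517] [ 7.59140742e-01  6.50926397e-01 -2.87071765e-04 -2.78776844e-04]
{'mtx': array([[378.54435924,   0.        , 281.57689696],
       [  0.        , 378.54435924, 208.42205067],
       [  0.        ,   0.        ,   1.        ]]), 'origin': array([0.556159  , 0.32841295, 0.38397259]), 'attitude': array([ 0.98731658, -0.07596783, -0.01104304,  0.13897093])}
```

View pics/w1.png

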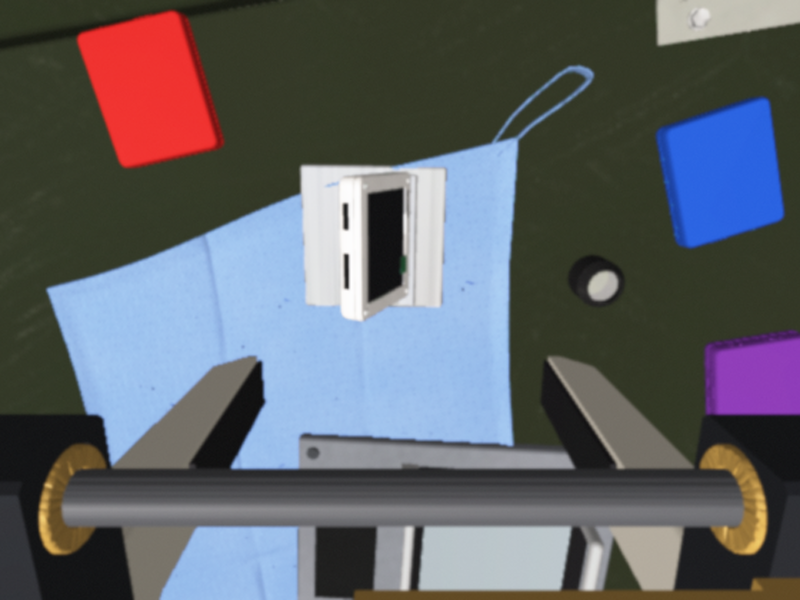

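The rest base corners in this view are at (302,166), (446,168), (442,306) and (306,306). The module's top face spans x 341–362, y 177–320.

```bash
cat > g.py <<'E'
from h import *
import json
W={k:np.array(v) for k,v in json.load(open("w1.json")).items()}
w=lambda u:unc(u,0,0,800/560)
def rect(cx,a,b,z): return np.array([[cx+a,b,z],[cx+a,-b,z],[cx-a,-b,z],[cx-a,b,z]])
rs=rect(0,.05,.05,.006)
p,r=fit([(W,rs,w([(446,168),(442,306),(306,306),(302,166)]))],[.52,.26,-.15]); print(p,np.degrees(p[2]),r.round(1))
def ray(u,z):
    q=w([u])[0]; d=R.from_quat(W["attitude"]).apply(np.linalg.solve(W["mtx"],[*q,1])); return W["origin"]+d*(z-W["origin"][2])/d[2]
c,s=np.cos(p[2]),np.sin(p[2])
for u,z in [((341,180),.073),((341,317),.073),((362,178),.079),((362,320),.079)]:
    P=ray(u,z); d=P[:2]-p[:2]; print(P.round(4),round(c*d[0]+s*d[1],4),round(-s*d[0]+c*d[1],4))
E
python3 g.py
```

```text
[ 0.52597821  0.26679525 -0.16480027] -9.442359782381311 [ 0.8 -0.6  0.4  1.3 -0.2  0.2 -1.3 -0.3]
[0.5186 0.3138 0.073 ] -0.0149 0.0451
[0.5037 0.234  0.073 ] -0.0166 -0.036
[0.531  0.3133 0.079 ] -0.0027 0.0467
[0.5167 0.2321 0.079 ] -0.0034 -0.0358
```

>>> move_arm:
  travel:
    - [16, 1, 40]
    - [16, 1, 80]
    - [16, 1, 120]
    - [16, 1, 145]
    - [16, 1, 160]
    - [16, 1, 165]
    - [16, 1, 165]
  spin: [0.07, 0.07, 0.07, 0.07, 0.07, 0.07, 0.07]
  fingers: [-1, -1, -1, -1, -1, -1, -1]

```text
time: 2.78
position: [0.5494, 0.2648, 0.0793]
orientation: [0.764, 0.645, 0.0, 0.0]
ft_force: [-0.7, -0.5, -0.1]
finger_gap: 1.002
grasp_force: 0.0
```

```bash
python3 - <<'E'
from h import *
s=telemetry.state(); print(s["position"],s["ft_force"])
a=read_camera("side")[190:330,160:330]; b=read_camera("wrist")[80:340,120:420]
cv2.imwrite("pics/c1.png",np.vstack([cv2.resize(a,(600,400),interpolation=2)[:330],cv2.resize(b,(600,270))]))
E
```

```text
[0.54940399 0.26481703 0.07926743] [-0.74853955 -0.5135176  -0.14287957]
```

View pics/c1.png

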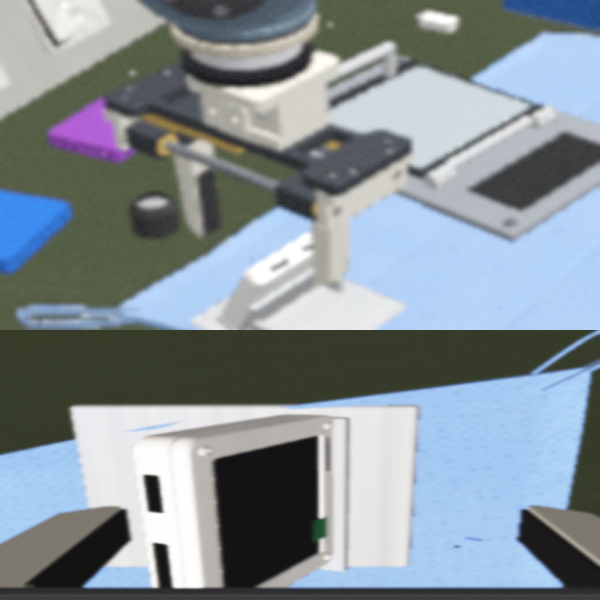

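The fingers straddle the module, with the back finger behind its top edge. I'll close slowly so the back finger tips it upright.

>>> move_arm:
  travel:
    - [2, 0, 2]
    - [2, 0, 2]
    - [2, 0, 2]
    - [2, 0, 2]
    - [2, 0, 2]
    - [2, 0, 2]
    - [2, 0, 2]
    - [2, 0, 2]
    - [2, 0, 2]
    - [2, 0, 2]
  spin: [0, 0, 0, 0, 0, 0, 0, 0, 0, 0]
  fingers: [-0.7, -0.5, -0.3, -0.1, 0.1, 0.25, 0.4, 0.5, 0.55, 0.6]

```text
time: 4.12
position: [0.5494, 0.267, 0.0766]
orientation: [0.764, 0.645, -0.0, -0.0]
ft_force: [0.1, 0.2, 1.1]
finger_gap: 0.205
grasp_force: 0.2
```

>>> move_arm:
  travel:
    - [0, 0, 0]
    - [0, 0, 0]
    - [0, 0, 0]
    - [0, 0, 0]
    - [0, 0, 0]
    - [0, 0, 0]
  spin: [0, 0, 0, 0, 0, 0]
  fingers: [0.65, 0.7, 0.8, 1, 1, 1]

```text
time: 4.88
position: [0.5477, 0.2671, 0.0763]
orientation: [0.764, 0.645, -0.002, -0.001]
ft_force: [-9.2, 1.6, 4.1]
finger_gap: 0.16
grasp_force: 29.9
```

Gap is 14.9 mm, so the module is gripped flat. Next, lift.

>>> move_arm:
  travel:
    - [0, 0, -5]
    - [0, 0, -15]
    - [0, 0, -30]
    - [0, 0, -60]
    - [0, 0, -90]
    - [0, 0, -110]
    - [0, 0, -110]
  spin: [0, 0, 0, 0, 0, 0, 0]
  fingers: [1, 1, 1, 1, 1, 1, 1]

```text
time: 5.75
position: [0.5502, 0.2672, 0.1889]
orientation: [0.764, 0.645, 0.002, 0.001]
ft_force: [-0.1, -0.1, -2.7]
finger_gap: 0.16
grasp_force: 30.0
```

```bash
python3 - <<'E'
from h import *
s=telemetry.state(); print(s["position"],s["orientation"],s["ft_force"],s["finger_gap"])
I=read_camera("side"); u=proj(camera_model("side"),s["position"])[0].astype(int); print(u)
x0,y0=u[0]-50,u[1]-30; print(x0,y0)
cv2.imwrite("pics/c2.png",cv2.resize(I[y0:y0+100,x0:x0+100],(600,600),interpolation=2))
E
```

```text
[0.55024313 0.26723479 0.18887141] [7.64211949e-01 6.44962307e-01 1.82098916e-03 6.34588763e-04] [-0.07807422 -0.05439948 -2.74188058] 0.16022650991307155
[230 228]
180 198
```

View pics/c2.png

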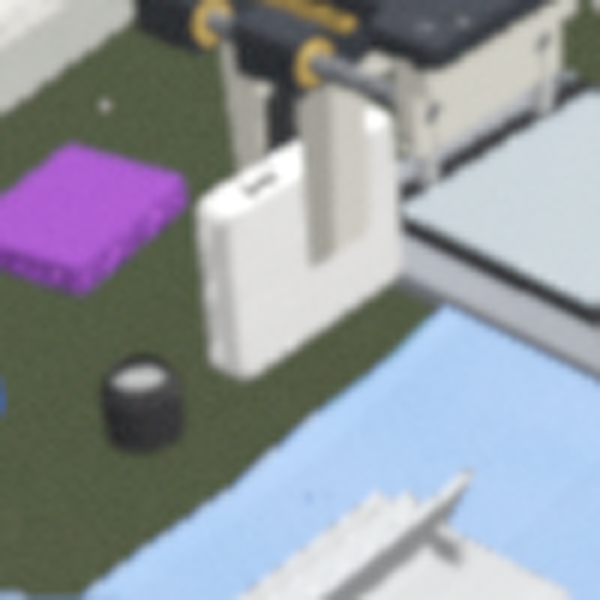

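```bash
python3 - <<'E'
from h import *
S=camera_model("side"); uv=np.array([(247,381),(403,284),(214,364),(222,222)]); uv=(uv+.5)/6-.5+[180,198]
P0=np.array([.5502,.2672,.1889]); 
L=np.array([[-.0075,.043,0],[-.0075,-.043,0],[.0075,.043,0],[-.0075,.043,.069]])
def pts(p):
    a,z,roll=p
    q=L-[0,0,.05]; q=R.from_euler('x',roll).apply(q)+[0,a,z+.05]
    return R.from_euler('z',np.radians(-9.65)).apply(q)+[*P0[:2],0]
f=lambda p:(proj(S,pts(p))-uv).ravel()
for k in (4,3):
    r=least_squares(lambda p:f(p)[:2*k],[0,.12,0]); print(r.x,np.degrees(r.x[2]),P0[2]-r.x[1],r.fun.round(1))
E
```

```text
[0.00103146 0.13253029 0.02400999] 1.3756712116341065 0.056369713261262916 [-0.9  1.   0.8 -1.2 -0.7  1.2  1.  -1. ]
[-0.00339665  0.13151052  0.09261797] 5.306618851009667 0.057389483319847445 [-0.6 -0.1  1.1  0.  -0.4  0.1]
```

Held upright, bottom about 57 mm below the TCP. Carry to above the pad.

>>> move_arm:
  travel:
    - [-40, -7, 0]
    - [-80, -14, 0]
    - [-120, -21, 0]
    - [-160, -28, 0]
    - [-200, -36, 0]
    - [-230, -41, 0]
    - [-250, -44, 0]
    - [-250, -44, 40]
    - [-250, -44, 80]
    - [-250, -44, 90]
  spin: [0.05, 0.1, 0.15, 0.2, 0.25, 0.27, 0.27, 0.27, 0.27, 0.27]
  fingers: [1, 1, 1, 1, 1, 1, 1, 1, 1, 1]

```text
time: 7.05
position: [0.4625, 0.0279, 0.0944]
orientation: [0.779, 0.627, -0.002, -0.002]
ft_force: [0.1, -0.0, -1.9]
finger_gap: 0.159
grasp_force: 30.0
```

```bash
python3 - <<'E'
from h import *
import json
s=telemetry.state(); print(s["position"],s["orientation"],s["ft_force"],s["finger_gap"])
a=read_camera("side")[190:310,230:380]
m=camera_model("wrist"); I=read_camera("wrist")
json.dump({k:v.tolist() for k,v in m.items()},open("w2.json","w"));cv2.imwrite("pics/w2raw.png",I)
cv2.imwrite("pics/c3.png",np.hstack([cv2.resize(a,(400,320),interpolation=2),cv2.resize(I[:,:][50:370],(400,320))]))
E
```

```text
[0.46246093 0.02789834 0.09441702] [ 0.77925128  0.62670708 -0.00179931 -0.00156416] [ 0.10108204 -0.00286691 -1.86133979] 0.15923289607421162
```

View pics/c3.png

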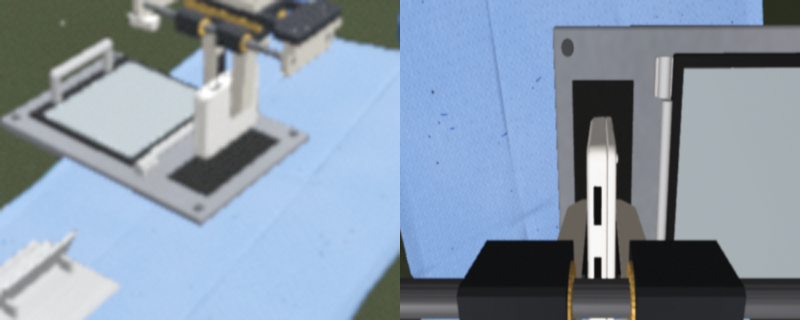

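Module is over the pad and parallel to it. Lower to contact.

>>> move_arm:
  travel:
    - [0, 2, 8]
    - [0, 2, 14]
    - [0, 2, 16]
    - [0, 2, 17]
    - [0, 2, 17]
    - [0, 2, 17]
  spin: [0, 0, 0, 0, 0, 0]
  fingers: [1, 1, 1, 1, 1, 1]

```text
time: 7.9
position: [0.4661, 0.0275, 0.0798]
orientation: [0.779, 0.627, 0.0, 0.0]
ft_force: [0.1, 1.0, -1.3]
finger_gap: 0.161
grasp_force: 30.0
```

>>> move_arm:
  travel:
    - [0, 0, 1]
    - [0, 0, 2]
    - [0, 0, 2]
    - [0, 0, 2]
  spin: [0, 0, 0, 0]
  fingers: [1, 1, 1, 1]

```text
time: 8.4
position: [0.466, 0.0275, 0.0776]
orientation: [0.779, 0.627, 0.0, -0.0]
ft_force: [0.3, 0.7, -1.3]
finger_gap: 0.159
grasp_force: 30.0
```

>>> move_arm:
  travel:
    - [0, 0, 1]
    - [0, 0, 2]
    - [0, 0, 3]
    - [0, 0, 3]
    - [0, 0, 3]
  spin: [0, 0, 0, 0, 0]
  fingers: [1, 1, 1, 1, 1]

```text
time: 9.02
position: [0.466, 0.0275, 0.0746]
orientation: [0.779, 0.627, 0.0, 0.0]
ft_force: [-0.5, -1.2, -1.4]
finger_gap: 0.157
grasp_force: 30.0
```

>>> move_arm:
  travel:
    - [0, 0, 1]
    - [0, 0, 2]
    - [0, 0, 2]
    - [0, 0, 2]
  spin: [0, 0, 0, 0]
  fingers: [1, 1, 1, 1]

```text
time: 9.52
position: [0.466, 0.0275, 0.0726]
orientation: [0.779, 0.627, -0.0, 0.0]
ft_force: [0.5, -0.3, -1.1]
finger_gap: 0.161
grasp_force: 30.0
```

>>> move_arm:
  travel:
    - [0, 0, 1]
    - [0, 0, 1]
    - [0, 0, 1]
  spin: [0, 0, 0]
  fingers: [1, 1, 1]

```text
time: 9.9
position: [0.466, 0.0275, 0.0716]
orientation: [0.779, 0.627, -0.0, -0.0]
ft_force: [-0.8, -0.4, -1.6]
finger_gap: 0.161
grasp_force: 30.0
```

>>> move_arm:
  travel:
    - [0, 0, 1]
    - [0, 0, 1]
    - [0, 0, 1]
  spin: [0, 0, 0]
  fingers: [1, 1, 1]

```text
time: 10.28
position: [0.4661, 0.0275, 0.0714]
orientation: [0.779, 0.627, 0.0, 0.0]
ft_force: [-5.1, 0.5, 13.1]
finger_gap: 0.166
grasp_force: 30.0
```

>>> move_arm:
  travel:
    - [0, 0, 1]
    - [0, 0, 1]
    - [0, 0, 1]
  spin: [0, 0, 0]
  fingers: [1, 1, 1]

```text
time: 10.65
position: [0.4661, 0.0275, 0.0714]
orientation: [0.779, 0.627, 0.0, 0.0]
ft_force: [-9.5, 0.3, 30.7]
finger_gap: 0.161
grasp_force: 30.0
```

Contact. Ease the push off, then release.

>>> move_arm:
  travel:
    - [0, 0, -1]
    - [0, 0, -1.7]
    - [0, 0, -1.7]
    - [0, 0, -1.7]
    - [0, 0, -1.7]
    - [0, 0, -1.7]
    - [0, 0, -1.7]
    - [0, 0, -1.7]
    - [0, 0, -1.7]
  spin: [0, 0, 0, 0, 0, 0, 0, 0, 0]
  fingers: [1, 1, 0.66, 0.6, 0.55, 0.45, 0.35, 0.2, 0]

```text
time: 11.78
position: [0.466, 0.0275, 0.0713]
orientation: [0.779, 0.627, 0.0, -0.0]
ft_force: [-0.6, -0.2, -0.1]
finger_gap: 0.459
grasp_force: 0.0
```

```bash
python3 - <<'E'
from h import *
s=telemetry.state(); print(s["position"],s["orientation"],s["ft_force"],s["finger_gap"])
a=read_camera("side")[205:295,260:360]; b=read_camera("wrist")[80:320,280:520]
cv2.imwrite("pics/c4.png",np.hstack([cv2.resize(a,(444,400),interpolation=2),cv2.resize(b,(356,400))]))
E
```

```text
[0.46601631 0.02748893 0.0713322 ] [ 7.79191414e-01  6.26786041e-01  7.57557391e-06 -2.76279124e-06] [-0.60199154 -0.22838634 -0.14339878] 0.45920126942019557
```

View pics/c4.png

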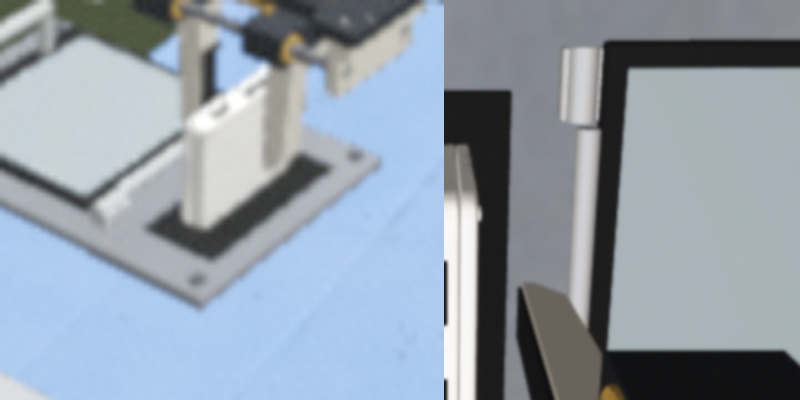

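Module stands upright and parallel on the pad. Retreat straight up and go over the bar. Meanwhile I'll check the bar's position against the first top image.

>>> move_arm:
  travel:
    - [0, 0, -10]
    - [0, 0, -30]
    - [0, 0, -70]
    - [0, 0, -120]
    - [0, 30, -120]
    - [0, 80, -120]
    - [0, 130, -120]
    - [0, 170, -120]
    - [0, 184, -120]
    - [0, 184, -120]
  spin: [0, 0, 0, 0, 0, 0, 0, 0, 0, 0]
  fingers: [0, 0, 0, 0, 0, 0, 0, 0, 0, 0]

```text
time: 13.12
position: [0.646, -0.0121, 0.1915]
orientation: [0.779, 0.627, -0.0, -0.0]
ft_force: [0.2, 0.6, 0.0]
finger_gap: 0.501
grasp_force: 0.0
```

```bash
python3 - <<'E'
from h import *
s=telemetry.state(); print(s["position"],s["orientation"],s["ft_force"],s["finger_gap"])
for p in ([.5524,.0087,-.2150],[.553,.0078,-.2136]):
  L=[[.096,.045,.059],[.096,-.045,.059]]
  for n,o in (("top",(165,165)),("side",(195,195))):
    q=(proj(camera_model(n),place(p,L))-o+.5)*4.4-.5; print(n,q.round(0).tolist())
E
```

```text
[ 0.64597459 -0.01209254  0.19147032] [ 7.79279592e-01  6.26676406e-01 -5.62177336e-06 -2.67810788e-05] [0.20001199 0.64457458 0.02501524] 0.501182875468992
top [[527.0, 90.0], [674.0, 124.0]]
side [[239.0, 100.0], [336.0, 43.0]]
top [[528.0, 89.0], [676.0, 123.0]]
side [[239.0, 99.0], [336.0, 42.0]]
```

The bar prediction matches the picture to about 1 mm. Descend and grip it.

>>> move_arm:
  travel:
    - [0, -1, 40]
    - [0, -1, 80]
    - [0, -1, 105]
    - [0, -1, 118]
    - [0, -1, 124]
    - [0, -1, 124]
    - [0, -1, 124]
  spin: [0, 0, 0, 0, 0, 0, 0]
  fingers: [0, 0, 0, 0, 0, 0, 0]

```text
time: 14.0
position: [0.6452, -0.0118, 0.0683]
orientation: [0.779, 0.627, 0.001, 0.0]
ft_force: [-0.5, 0.8, -0.7]
finger_gap: 0.502
grasp_force: 0.0
```

>>> move_arm:
  travel:
    - [0, 0, 0]
    - [0, 0, 0]
    - [0, 0, 0]
    - [0, 0, 0]
    - [0, 0, 0]
    - [0, 0, 0]
  spin: [0, 0, 0, 0, 0, 0]
  fingers: [0.3, 0.5, 0.65, 0.8, 1, 1]

```text
time: 14.75
position: [0.6455, -0.0119, 0.0676]
orientation: [0.779, 0.627, 0.001, 0.001]
ft_force: [5.6, -0.5, -0.8]
finger_gap: 0.096
grasp_force: 30.0
```

Bar gripped. Raise along the arc to 20° first.

>>> move_arm:
  travel:
    - [0, -1.6, -6]
    - [0, -3.5, -12]
    - [0, -5.6, -17.7]
    - [0, -8, -23.4]
    - [0, -10.7, -29]
    - [0, -13.5, -34.5]
    - [0, -16.6, -40]
    - [0, -20, -45]
    - [0, -20, -45]
  spin: [0, 0, 0, 0, 0, 0, 0, 0, 0]
  fingers: [1, 1, 1, 1, 1, 1, 1, 1, 1]

```text
time: 15.88
position: [0.6264, -0.0077, 0.1134]
orientation: [0.779, 0.627, 0.001, 0.001]
ft_force: [5.8, -2.0, 1.7]
finger_gap: 0.096
grasp_force: 30.0
```

>>> move_arm:
  travel:
    - [0, -3.5, -5.2]
    - [0, -7.3, -10.1]
    - [0, -11.3, -14.9]
    - [0, -15.5, -19.4]
    - [0, -20, -23.8]
    - [0, -24.5, -28]
    - [0, -29.2, -32]
    - [0, -34.2, -35.7]
    - [0, -39.2, -39.3]
    - [0, -44.5, -42.6]
  spin: [0, 0, 0, 0, 0, 0, 0, 0, 0, 0]
  fingers: [1, 1, 1, 1, 1, 1, 1, 1, 1, 1]

```text
time: 17.12
position: [0.5842, 0.0015, 0.1571]
orientation: [0.779, 0.627, 0.002, 0.003]
ft_force: [8.2, -4.2, 8.5]
finger_gap: 0.098
grasp_force: 30.0
```

>>> move_arm:
  travel:
    - [0, 0, 0]
    - [0, 0, 0]
    - [0, 0, 0]
    - [0, 0, 0]
  spin: [0, 0, 0, 0]
  fingers: [1, 1, 1, 1]

```text
time: 17.62
position: [0.5843, 0.0015, 0.1571]
orientation: [0.779, 0.627, 0.002, 0.003]
ft_force: [8.5, -3.5, 9.7]
finger_gap: 0.097
grasp_force: 30.0
```

```bash
python3 - <<'E'
from h import *
s=telemetry.state(); print(s["position"],s["ft_force"],s["finger_gap"])
# bar displacement since shut grip
d=s["position"]-[.6455,-.0119,.0676]; a=np.radians(-12.35)
x=.138+d[0]*np.cos(a)+d[1]*np.sin(a); z=.034+d[2]; print("flap deg",np.degrees(np.arctan2(z,x))-13.84,"radius",np.hypot(x,z))
I=read_camera("side")[170:300,220:370]; t=read_camera("top")[165:285,235:345]
cv2.imwrite("pics/c5.png",np.hstack([cv2.resize(I,(450,390),interpolation=2),cv2.resize(t,(350,382),interpolation=2)[:390] if 0 else cv2.resize(t,(350,390),interpolation=2)]))
E
```

```text
[0.58428432 0.00145499 0.15708197] [ 8.45842705 -3.50678476  9.71211817] 0.09657366993001698
flap deg 44.76988120305194 radius 0.14465334163957108
```

View pics/c5.png

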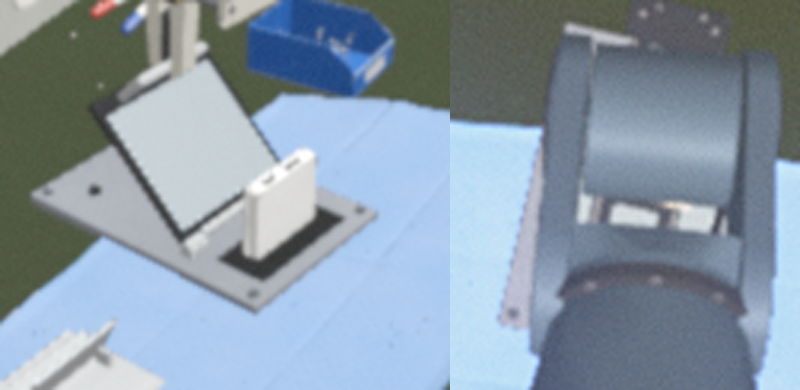

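The flap is raised and held, and the module still stands on the pad. I'll check the angle from the flap's far-left corner, which is at (95,105) in this crop.

```bash
python3 - <<'E'
from h import *
S=camera_model("side"); p=[.5524,.0087,-.2150]
u=(np.array([95,105])+.5)/3-.5+[220,170]; v=(np.array([207,50])+.5)/3-.5+[220,170]; print(u,v)
for a in (40,43,45,47,50):
    t=np.radians(a)
    for r in (.14,.146):
        L=[[-.042+r*np.cos(t),y,.02+r*np.sin(t)] for y in (.075,-.075)]
        print(a,r,proj(S,place(p,L)).round(1).tolist())
E
```

```text
[251.33333333 204.66666667] [288.66666667 186.33333333]
40 0.14 [[248.7, 209.0], [286.1, 187.9]]
40 0.146 [[247.3, 207.1], [284.8, 186.1]]
43 0.14 [[250.0, 207.7], [287.4, 186.6]]
43 0.146 [[248.7, 205.8], [286.2, 184.8]]
45 0.14 [[250.9, 206.9], [288.3, 185.8]]
45 0.146 [[249.6, 205.0], [287.2, 184.0]]
47 0.14 [[251.8, 206.2], [289.3, 185.1]]
47 0.146 [[250.6, 204.2], [288.2, 183.3]]
50 0.14 [[253.3, 205.2], [290.9, 184.1]]
50 0.146 [[252.2, 203.2], [289.8, 182.2]]
```

The image agrees with about 45°, and the hold is steady.

```bash
python3 -c "
from station import order; print(order.sign_off())"
```

```text
the job is handed in; nothing more can be done
None
```

The job is handed in at about 18 s: the display stands upright on the pad, parallel to the hinge with its screen facing the flap, and the gripper is holding the mirror flap at about 45° (44.8° from the arm position, roughly 45–47° in the side image).

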